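# Put the headshell tray away in its cabinet

### The job

Pick up the walnut tray of headshells by its black tab and slide it, level and without forcing it, into the low walnut cabinet until it is fully home against the back; its guide channel is out of sight and not quite in the middle, so feel your way in along the side walls. Then slide the cabinet's door fully shut, let go, and leave the cup, the stylus gauge and the clear box where they are.

Things in the scene. Friction and masses are not known exactly. Their poses are not given: they have to be found in the camera images.
- cabinet: Low walnut cabinet fixed to the table, 158 (x) by 152 (y) by 46 mm high. Origin: middle of its underside; x points into the bay, from mouth to back, y to the left, z up; 'cabinet x, y, z' are in this frame, in mm. Its 6 mm base board covers x -79 to 79 and is the bay's floor. Roof: x -33 to 79, underside z 38, top z 46; in front of it the base is an open sill.
- cabinet_mouth (a point): Middle of the mouth under the roof's front edge, cabinet x -33, y 0, z 22. The mouth's posts (x -37 to -25) leave 120 mm between y -60 and 60. The door's track runs along x -79 to -63, 6 mm high, out to y 222.
- bay_entry (a point): Cabinet x -8, y 0, z 22. Here starts a rigid guide channel 87 mm wide, hidden under the roof, with walls along x. In front of it both walls flare at 45 degrees, to 113 wide at x -21. Channel and flare sit anywhere from 12 mm right to 12 mm left of this point (y), differently each time; they do not give way. No reading shows this: it must be felt.
- bay_stop (a point): Middle of the back stop, cabinet x 69, y 0, z 22: the flat wall that the tray's nose touches when it is fully home. The hidden channel reaches up to it.
- tray: Loose walnut tray with two silver headshells, 130 (x) by 84 (y) mm, rim 18 mm high, 0.15 to 0.31 kg. Origin: middle of its underside; x points to its plain nose, which goes into the bay first, z up. The tab stands on its tail. More than about 40 N between tray and cabinet is forcing it. Keep it within 20 degrees of level.
- tray_tab (a point): Centre of the tray's black upright grip tab, 16 (x) by 24 (y) mm, rising from the 18 mm high tail wall to 50 mm above the tray's underside. The point is 34 mm above the underside and 122 mm behind the nose. Axes as the tray's. With the tray home it is at cabinet x -53, z 40, in the open between roof and door.
- door (a joint): Sliding door, m: 0 is shut (a stop), positive is open, to the cabinet's left (+y), up to 0.155. It starts open wide enough for the tray. Friction about 1.5 N, stays where left. Panel 126 wide, 8 thick (cabinet x -75 to -67), z 6 to 56; it passes 6 mm in front of the tab of a tray that is home and is blocked by one that sticks out.
- door_fin (a point): Centre of the door's aluminium grip fin, 10 (x) by 30 (y) by 32 mm high, on the middle of the door's top edge, top at z 88; at cabinet x -71, y equal to the door's joint value, z 72. Axes as the cabinet's. It can be pushed sideways or pinched from above.
- cup: Stainless cup, 72 mm across, 75 high, origin under its centre. Leave alone.
- gauge: Black plastic stylus gauge, 60 by 34 by 26 mm high, origin under its centre. Leave alone.
- clear_box: Clear polycarbonate lidded box, 80 by 110 by 50 mm high, origin under its centre. Leave alone.
There are look-alikes about, which are no part of the job. What is shaped like the tray but red or yellow is not meant.

How it is judged:
By the outcome, as a careful person would: the job done as asked, in the order asked, and still so for the second after the job is handed in, with the robot touching nothing.
It also fails if it takes over 58 s, if anything falls off the work surface, if the arm or the gripper's body presses on something with over 40 N, if the wrist force passes 120 N, or if a joint passes its speed limit or range.

### The arm

A 7-joint arm with a two-finger parallel gripper is mounted at the origin on the work surface. World frame = base frame: x ahead of the robot, y to its left, z up, the work surface at z = 0. Lengths are in mm, angles in rad, forces in N, time in s.
With the tool pointing down it reaches from about 400 to 875 mm from the base axis. Payload 4.4 kg.
Tool frame: the origin (TCP) lies on the centre line of the jaws, within the pads' length; the fingertips stand 25 mm ahead of it and the grasp point (between the pads) lies 6 mm ahead of it; x points along the fingers, y is the direction in which the jaws open and shut, and the axes are right-handed (so a half turn about x gives the same grasp; the last joint's range is limited). The gripper opens to 85 mm and grips with 20 to 120 N. Pads are 22 mm wide; open, the fingers measure 114 mm over their backs; the gripper's body (76 mm by 85 mm) begins 54 mm behind the grasp point. The pads swing forward as they close: fully open they stand 13 mm farther back than shut.
Start: joints at [-1.218, 0.628, 0.038, 1.517, -0.027, 0.996, -0.02], TCP at [264.311, 593.849, 256.313] pointing down, gripper open.
Joint ranges: [-3.06, 3.06], [-0.37, 2.12], [-1.25, 1.32], [0.18, 2.47], [-1.1, 4.24], [0.23, 1.98], [-2.94, 2.94]. Speed limits (rad/s): [2.57, 2.57, 3.14, 3.14, 3.14, 3.14, 3.14].

### API

Orientations are given as [roll, pitch, yaw] about the fixed x, y, z axes, in that order (R = Rz(yaw) Ry(pitch) Rx(roll)).
In Python, from cell import * gives the robot as it stands. The module is installed in compiled form; this text tells all that it offers.
- The arm moves only by the tool jog_arm, never from a script. Its argument "series" is a list of rows, each a list of 3 entries, a list of its own where there are three numbers: the turn, a rotation vector about the tool's x, y, z in degrees, then the shift along the tool's x, y, z in mm, then the gripper's target within -1 to 1 (shut at 1, half-way at 0, fully open at -1). In form: [[[rx, ry, rz], [dx, dy, dz], hand], ...]. A call has 1 to 8 rows; each row shifts and turns the commanded pose from where the row before left it, along the tool's axes as they then stand; what a row does not reach is not made up. A row lasts 1/8 s, in which the tool goes at most 62.5 mm and 10.7 degrees, less where a joint would pass 70% of its speed; a pose out of reach is approached as far as the arm can. A call is refused whole if a number of a shift passes 62.5 or a number of a turn 10.7, either way. A call with a gripper value outside its range is refused whole. The fingers move at their own pace and stop on an object; the grip force is fixed at half the most. Time passes only in rows, so rows that do not move let the fingers close. It gives the time, the measured TCP pose, the force and the opening at its end, in the units of the state.
- read_state(): the state, without advancing time (a new reading comes with each control period).
- get_image(name): name is "scene" or "top" or "wrist"; returns a dict with "img" (384x512x3 uint8, red, green, blue), "range_z" (384x512 float32, mm along the optical axis (not along the pixel's ray), 0 where there is no reading), "fovy" (degrees; the focal length in pixels is half the picture's height over the tangent of half this angle, whatever the lens; pixels are square), "cx", "cy" (the principal point, pixels), "cam_to_world" (4x4, takes a point from camera to world coordinates). Camera axes: x right, y up, looking along -z (the intrinsics and any distortion apply to the point x, -y, -z); pixel columns grow to the right and rows downward; lengths in mm; the calibration is good to about 2 mm. The wrist camera is an equidistant fisheye: a pixel r from the principal point sees the ray r / f radians off the axis. A picture is of the moment at which its call begins.
- finish_job(): hands the job in, once; it reports no verdict.
The state is a dict: "clock": time; "qpos": joint angles; "qd": joint speeds; "tau": joint torques, N m; "eef_pos": TCP position; "tool_rot": TCP orientation; "force": force on the tool from outside, world axes, zero at the start; "torque": the same for the moment, N m; "width": finger opening in mm.
Only numpy, scipy, OpenCV 4.12 (cv2) and the standard library are available. Lean on these libraries where they do the work, as an engineer would, in place of code of your own. Each camera call takes 0.05 s, during which the arm holds its last target. There are 200 camera calls.

## Working session

There is one attempt and no reset: what is moved stays moved. The work goes in short steps, Python scripts to look and compute and a tool call to move; the robot and the scene stay as the last step left them, time stands still between calls to the robot, and variables do not carry over. Pictures are saved under pics/ and viewed, about 8 in all and at most 12, crops included, and the job is handed in when it is done.

Besides the shell and the picture viewer there is one more tool, called after "Request:" as name([rows], argument=value, ...), one row to a line, values as JSON. jog_arm: Moves the arm, as the interface text tells. Its arguments: {"type":"object","properties":{"series":{"type":"array"}},"required":["series"]}

```bash
mkdir -p pics; cat > h.py <<'E'
from cell import *
import numpy as np, cv2
def grab(n):
    d=get_image(n); np.savez('/tmp/'+n+'.npz',**d); return d
def load(n): return dict(np.load('/tmp/'+n+'.npz'))
def pts(d):
    h,w=d['range_z'].shape; f=h/2/np.tan(np.radians(float(d['fovy']))/2)
    u,v=np.meshgrid(np.arange(w),np.arange(h)); z=d['range_z']
    P=np.stack([(u-d['cx'])/f*z,-(v-d['cy'])/f*z,-z,np.ones_like(z)],-1)
    return (P@d['cam_to_world'].T)[...,:3]
def save(d,name): cv2.imwrite('pics/'+name,cv2.cvtColor(d['img'],cv2.COLOR_RGB2BGR))
E
python3 - <<'E'
from h import *
s=read_state(); print(s)
a=grab('top'); b=grab('scene'); save(a,'top0.png'); save(b,'scene0.png')
print(a['cam_to_world'],a['fovy'],b['fovy'])
E
```

```text
{'clock': 0.0, 'qpos': array([-1.21780028,  0.62931163,  0.03841985,  1.51836688, -0.02701385,
        0.99631868, -0.02002974]), 'qd': array([-0.00011931, -0.00018537, -0.000889  ,  0.00041487,  0.00016232,
       -0.00101498,  0.00029556]), 'tau': array([ 1.21735051e-03, -5.63420641e+01,  1.22640934e+00, -1.93448746e+01,
        1.09544961e-02,  1.04330099e-02,  7.35781441e-06]), 'eef_pos': array([264.05104001, 593.31402931, 255.41135894]), 'tool_rot': array([-1.57147916,  1.56890879, -1.99029457]), 'force': array([ 0.11678275, -0.13960676, -0.01407916]), 'torque': array([-0.01596502, -0.02348124, -0.00283515]), 'width': 85.2780493595166}
[[-2.78002507e-03  9.95437498e-01 -9.53753638e-02  3.65496258e+02]
 [-9.99982233e-01 -2.26439766e-03  5.51410043e-03  3.92997960e+01]
 [ 5.27297458e-03  9.53889987e-02  9.95426107e-01  1.48568860e+03]
 [ 0.00000000e+00  0.00000000e+00  0.00000000e+00  1.00000000e+00]] 43.15033130765558 50.46262749968558
```

View pics/top0.png

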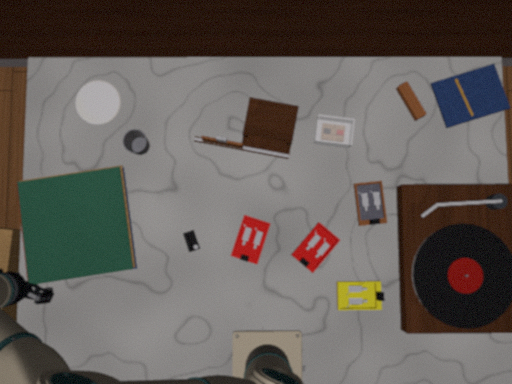

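View pics/scene0.png

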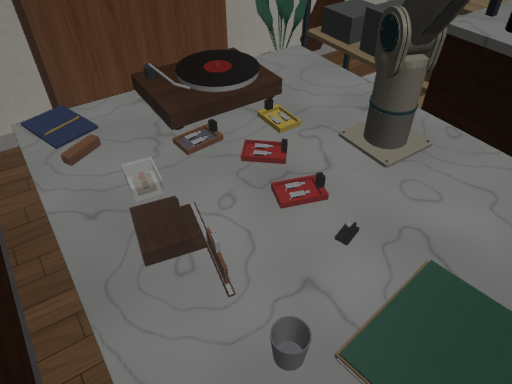

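The top view shows the walnut tray at about (370,203), with its tab at (375,221). The cabinet is at (268,128) with its door slid left to about (222,143), and the clear box sits beside it at (335,130). The red and yellow trays are decoys.

```bash
python3 - <<'E'
from h import *
a=load('top'); P=pts(a); im=a['img'].astype(int)
def rect(m,name):
    p=P[m][:,:2].astype(np.float32); print(name,m.sum(),cv2.minAreaRect(p),P[m][:,2].mean())
win=lambda r0,r1,c0,c1:(lambda M:(M.__setitem__((slice(r0,r1),slice(c0,c1)),True),M)[1])(np.zeros(im.shape[:2],bool))
Z=P[...,2]
print('table z',np.median(Z[170:190,300:340]))
w=win(90,170,235,305); rect(w&(Z>38)&(Z<52),'roof')
w=win(120,170,190,300); m=w&(Z>60); rect(m,'fin')
w=win(120,160,190,245); m=w&(Z>48); rect(m,'door')
w=win(120,165,185,300); m=w&(Z>2.5)&(Z<12); rect(m,'track')
w=win(170,230,345,395); rect(w&(Z>10)&(Z<26),'tray'); rect(w&(Z>38),'tab'); 
dark=(im.sum(2)<330); rect(w&dark&(Z<30),'traydark')
big=lambda r0,r1,c0,c1,k:cv2.resize(cv2.cvtColor(a['img'][r0:r1,c0:c1],cv2.COLOR_RGB2BGR),None,fx=k,fy=k,interpolation=cv2.INTER_CUBIC)
cv2.imwrite('pics/crop0.png',big(85,235,185,395,3.8))
s=load('scene'); Q=pts(s)
for nm,m in [('sc tab',(abs(Q[...,2]-44)<10)&(abs(Q[...,0]-P[221,375,0])<40)&(abs(Q[...,1]-P[221,375,1])<40))]:
    p=Q[m]; print(nm,m.sum(),p.min(0),p.max(0))
E
```

```text
table z 0.5385321856815608
roof 1768 ((717.7340698242188, -2.0658721923828125), (165.64320373535156, 154.7667999267578), 78.93035125732422) 46.38324221210437
fin 93 ((542.0484008789062, 70.85093688964844), (346.9497375488281, 91.05152130126953), 24.837005615234375) 411.3272530093348
door 169 ((551.8467407226562, 61.0107421875), (353.1968688964844, 126.66279602050781), 26.374086380004883) 166.82899769667858
track 1693 ((674.4880981445312, 73.65918731689453), (354.58831787109375, 139.48626708984375), 89.71631622314453) 5.716045441653149
tray 683 ((481.9601745605469, -303.5180969238281), (144.9324493408203, 132.8828582763672), 18.31009864807129) 16.228074592004315
tab 68 ((401.193603515625, -146.35501098632812), (15.899682998657227, 377.7767333984375), 8.473880767822266) 408.6208176941559
traydark 982 ((482.68524169921875, -319.0961608886719), (132.66346740722656, 92.68880462646484), 5.389835834503174) 11.01760152385941
sc tab 62 [ 417.8901879  -339.27300925   34.00777194] [ 437.34019419 -309.38417821   53.6200807 ]
```

View pics/crop0.png

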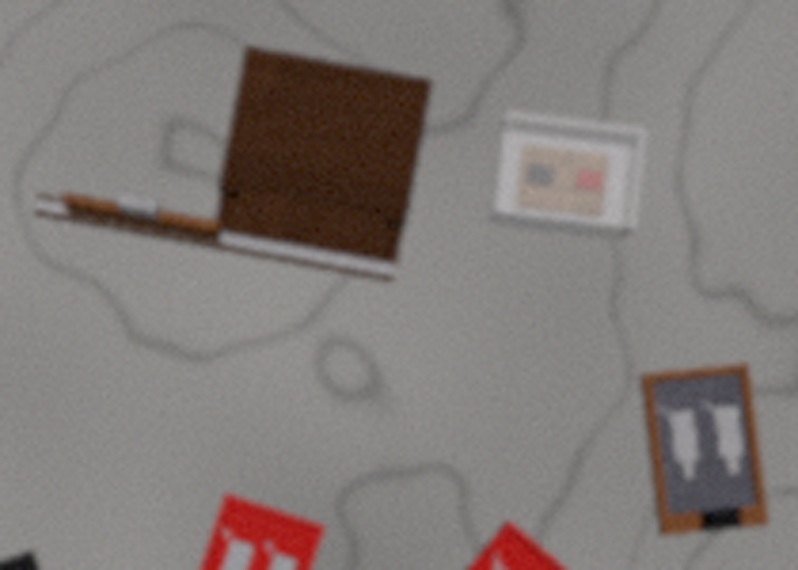

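The crop shows the cabinet yawed about -9°, with the sill and white door track at the front and the door open to its left (fin near full-image pixel (221,139)). The tray is yawed about +6°, with its tab at (375,221). Next I'll do a robust fit of each.

```bash
python3 - <<'E'
from h import *
a=load('top'); P=pts(a); im=a['img'].astype(int); Z=cv2.medianBlur(P[...,2].astype(np.float32),3)
f=192/np.tan(np.radians(float(a['fovy']))/2); M=a['cam_to_world']
def cast(u,v,z):
    d=M[:3,:3]@np.array([(u-a['cx'])/f,-(v-a['cy'])/f,-1]); return M[:3,3]+d*(z-M[2,3])/d[2]
def rect(m,box,z,name):
    r0,r1,c0,c1=box; k=np.zeros_like(m,np.uint8); k[r0:r1,c0:c1]=m[r0:r1,c0:c1]
    k=cv2.morphologyEx(k,cv2.MORPH_OPEN,np.ones((2,2),np.uint8))
    n,l,s,_=cv2.connectedComponentsWithStats(k); k=(l==1+s[1:,4].argmax())
    v,u=np.nonzero(k); p=np.array([cast(x,y,z) for x,y in zip(u,v)])[:,:2].astype(np.float32)
    print(name,k.sum(),cv2.minAreaRect(p),p.mean(0)); return p
print('pix mm',cast(301,150,46)-cast(300,150,46))
p=rect(abs(Z-46)<5,(90,170,235,305),46,'roof')
R,G,B=im[...,0],im[...,1],im[...,2]
rect((im.sum(2)<300)|(R-B>25),(170,235,345,395),18,'tray')
rect(im.sum(2)<130,(212,230,360,392),50,'tabtop')
print(im[222,370:380].tolist(), im[139,215:228].tolist())
# light track strip
s=im.sum(2)
rect((Z>2.5)&(Z<13)&(s>480),(130,165,235,300),6,'track')
m=(Z>62)&(Z<100);rect(m,(125,160,195,245),88,'fin')
q=P[m&(np.indices(m.shape)[0]>125)&(np.indices(m.shape)[0]<160)&(np.indices(m.shape)[1]>195)&(np.indices(m.shape)[1]<245)]
print(q.round(0)[:40])
E
```

```text
pix mm [-0.0053252  -3.00876395  0.        ]
roof 1823 ((733.224853515625, -15.413185119628906), (151.69212341308594, 113.9673843383789), 79.19583892822266) [733.5851   -15.470192]
tray 1001 ((480.8433532714844, -318.2622375488281), (131.32456970214844, 88.2350082397461), 5.290031433105469) [ 477.7462  -317.73016]
tabtop 37 ((423.9394226074219, -321.1461486816406), (23.982114791870117, 11.828204154968262), 89.85429382324219) [ 423.938   -321.14178]
[[35, 23, 15], [16, 12, 7], [16, 15, 15], [22, 22, 23], [24, 23, 25], [24, 23, 22], [22, 23, 23], [26, 27, 26], [32, 26, 26], [63, 43, 35]] [[105, 76, 61], [108, 94, 91], [109, 107, 107], [120, 116, 120], [124, 124, 127], [133, 131, 132], [134, 133, 137], [136, 134, 136], [140, 138, 143], [139, 141, 143], [138, 136, 140], [124, 119, 121], [125, 118, 116]]Traceback (most recent call last):
  File "<stdin>", line 20, in <module>
  File "<stdin>", line 9, in rect
ValueError: attempt to get argmax of an empty sequence
```

Request:
jog_arm([
  [[-9.8, 0, 0], [0, 0, 50], -1],
  [[-9.8, 0, 0], [0, 0, 50], -1],
  [[-9.7, 0, 0], [0, 0, 50], -1],
  [[0, 0, 0], [0, -60, 14], -1],
  [[0, 0, 0], [0, -60, 14], -1],
  [[0, 0, 0], [0, -60, 14], -1],
  [[0, 0, 0], [0, -60, 14], -1],
  [[0, 0, 0], [0, -60, 14], -1],
])

```text
clock: 1.1
eef_pos: [506.0, 263.1, 256.0]
tool_rot: [-2.44, 1.57, -2.347]
force: [0.7, 0.2, -0.4]
width: 85.1
```

Request:
jog_arm([
  [[0, 0, 0], [0, -61, -3], -1],
  [[0, 0, 0], [0, -61, -3], -1],
  [[0, 0, 0], [0, -61, -3], -1],
  [[0, 0, 0], [0, -61, -3], -1],
  [[0, 0, 0], [0, -61, -3], -1],
  [[0, 0, 0], [0, -61, -3], -1],
  [[0, 0, 0], [0, -61, -3], -1],
  [[0, 0, 0], [0, -61, -3], -1],
])

```text
clock: 2.1
eef_pos: [526.7, -224.8, 256.1]
tool_rot: [2.16, 1.57, 2.252]
force: [1.2, 0.2, -0.6]
width: 85.4
```

```bash
python3 - <<'E'
from h import *
d=grab('wrist'); save(d,'w1.png'); s=read_state(); print(s['eef_pos'],s['tool_rot'],s['width']); print(d['cam_to_world'],d['fovy'],d['cx'],d['cy'])
E
```

```text
[ 525.27715635 -236.47310973  256.03912165] [-1.64548614  1.56225558 -1.5642468 ] 85.45997404059831
[[-9.28844750e-02 -9.52970795e-01 -2.88477277e-01  4.52772621e+02]
 [ 9.95676262e-01 -8.85744308e-02 -2.79884132e-02 -2.31671311e+02]
 [ 1.12042975e-03 -2.89829665e-01  9.57077588e-01  3.74022705e+02]
 [ 0.00000000e+00  0.00000000e+00  0.00000000e+00  1.00000000e+00]] 65.70646984690485 254.68684386045513 193.51708940394903
```

View pics/w1.png

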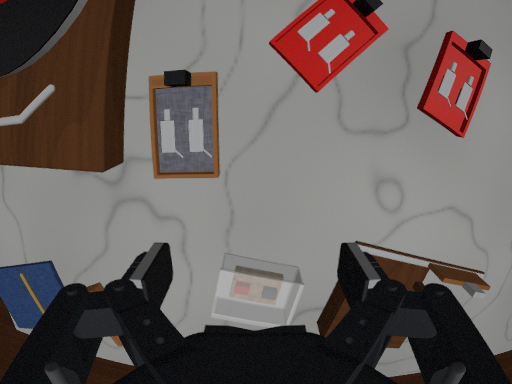

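The wrist view shows the walnut tray at pixels (150–218, 72–180) with its tab at (177,78). The clear box and the cabinet's front-right corner are at the bottom.

```bash
cat >> h.py <<'E'
def wcast(d,u,v,z):
    u=np.asarray(u,float);v=np.asarray(v,float); M=d['cam_to_world']
    f=192/np.tan(np.radians(float(d['fovy']))/2); x=u-d['cx'];y=v-d['cy'];r=np.hypot(x,y)+1e-9;t=r/f
    D=np.stack([np.sin(t)*x/r,-np.sin(t)*y/r,-np.cos(t)],-1)@M[:3,:3].T
    return M[:3,3]+D*((z-M[2,3])/D[...,2])[...,None]
E
python3 - <<'E'
from h import *
d=load('wrist'); im=d['img'].astype(int); R,B=im[...,0],im[...,2]
def comp(m,box):
    u0,u1,v0,v1=box; k=np.zeros(m.shape,np.uint8); k[v0:v1,u0:u1]=m[v0:v1,u0:u1]
    n,l,s,_=cv2.connectedComponentsWithStats(k); return l==1+s[1:,4].argmax()
m=comp((R-B>25),(135,235,60,195)); v,u=np.nonzero(m); p=wcast(d,u,v,18)[:,:2].astype(np.float32)
print('tray',m.sum(),cv2.minAreaRect(p))
m=comp(im.sum(2)<110,(155,200,60,95)); v,u=np.nonzero(m); print('tab px',u.min(),u.max(),v.min(),v.max())
p=wcast(d,u,v,50)[:,:2].astype(np.float32); print('tab@50',m.sum(),cv2.minAreaRect(p))
E
```

```text
tray 2140 ((482.7384033203125, -315.93988037109375), (130.24188232421875, 86.6341552734375), 5.464077472686768)
tab px 164 190 70 86
tab@50 402 ((427.3471374511719, -318.9674987792969), (18.21479606628418, 29.68699836730957), 4.77557897567749)
```

Request:
jog_arm([
  [[0, 0, 0], [34, -19, -27], 0],
  [[0, 0, 0], [34, -19, -27], 0],
  [[0, 0, 0], [34, -18, -27], 0],
  [[0, 0, 0], [34, -18, -26], 0],
  [[0, 0, 0], [0, 0, 0], 0],
  [[0, 0, 0], [0, 0, 0], 0],
  [[0, 0, 0], [0, 0, 0], 0],
])

```text
clock: 3.02
eef_pos: [429.0, -305.9, 121.2]
tool_rot: [-0.353, 1.568, -0.258]
force: [-0.6, -0.2, -0.3]
width: 42.5
```

```bash
python3 - <<'E'
from h import *
d=grab('wrist'); save(d,'w2.png'); s=read_state(); print(s['eef_pos'],s['tool_rot'],s['width'],s['force'])
E
```

```text
[ 428.88909114 -305.94633765  121.26125026] [-0.40232888  1.56842243 -0.30783772] 42.918845976631296 [ 0.04361813 -0.54967657 -0.15565709]
```

View pics/w2.png

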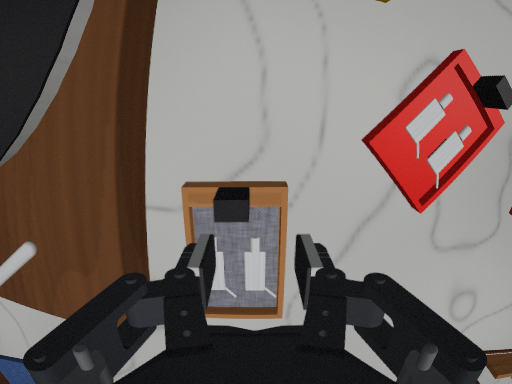

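The wrist view has the tab at pixels (216–249, 188–221), left of the jaw centre (column about 255). I need to shift about 15 mm to -y.

```bash
python3 - <<'E'
from h import *
d=load('wrist'); im=d['img'].astype(int); k=np.zeros(im.shape[:2],np.uint8); k[180:230,205:260]=(im.sum(2)<100)[180:230,205:260]
n,l,s,_=cv2.connectedComponentsWithStats(k); i=1+s[1:,4].argmax(); print(s[i])
x,y,w,h=s[i][:4]; v,u=np.nonzero(l==i)
top=v<y+19
print('tab top',cv2.minAreaRect(wcast(d,u,v,50)[:,:2].astype(np.float32)))
for row in range(y,y+h,3): print(row, l[row].sum()//i, im[row,232], wcast(d,232,row,50)[:2].round(1))
E
```

```text
[214 187  35  18 436]
tab top ((415.21160888671875, -323.0513610839844), (11.873046875, 22.9050350189209), 5.041796684265137)
187 29 [40 29 24] [ 409.3 -322.7]
190 31 [19 15 15] [ 411.4 -322.6]
193 33 [1 4 5] [ 413.4 -322.4]
196 34 [6 7 9] [ 415.5 -322.3]
199 35 [16 13 17] [ 417.6 -322.1]
202 1 [39 40 40] [ 419.7 -322. ]
```

Request:
jog_arm([
  [[0, 0, 0], [10, -7, -2], 0],
  [[0, 0, 0], [10, -8, -3], 0],
  [[0, 0, 0], [0, 0, 0], 0],
  [[0, 0, 0], [0, 0, 0], 0],
])

```text
clock: 3.58
eef_pos: [423.5, -321.9, 100.0]
tool_rot: [2.163, 1.57, 2.256]
force: [0.3, -0.7, 0.0]
width: 42.7
```

Request:
jog_arm([
  [[0, 0, 0], [18, 0, 1], 0],
  [[0, 0, 0], [18, 0, 1.5], 0],
  [[0, 0, 0], [17, 0, 0], 0],
  [[0, 0, 0], [0, 0, 0], 0],
  [[0, 0, 0], [0, 0, 0], 0],
])

```text
clock: 4.2
eef_pos: [426.2, -321.7, 47.3]
tool_rot: [-2.031, 1.571, -1.939]
force: [1.0, -0.0, 0.5]
width: 42.7
```

Request:
jog_arm([
  [[0, 0, 0], [1, 0, 0], 1],
  [[0, 0, 0], [0, 0, 0], 1],
  [[0, 0, 0], [0, 0, 0], 1],
  [[0, 0, 0], [0, 0, 0], 1],
  [[0, 0, 0], [0, 0, 0], 1],
  [[0, 0, 0], [0, 0, 0], 1],
])

```text
clock: 4.95
eef_pos: [426.6, -322.0, 47.0]
tool_rot: [-0.729, 1.57, -0.637]
force: [-0.1, -1.2, 5.6]
width: 23.1
```

Request:
jog_arm([
  [[0, 0, 0], [-4, 0, 0], 1],
  [[0, 0, 0], [-8, 0, 0], 1],
  [[0, 0, 0], [-8, 0, 0], 1],
  [[0, 0, 0], [-8, 0, 0], 1],
  [[0, 0, 0], [-6, 0, 0], 1],
  [[0, 0, 0], [0, 0, 0], 1],
  [[0, 0, 0], [0, 0, 0], 1],
])

```text
clock: 5.82
eef_pos: [426.0, -321.6, 80.2]
tool_rot: [2.467, 1.571, 2.559]
force: [-0.1, 0.8, -2.4]
width: 22.8
```

```bash
python3 - <<'E'
from h import *
d=grab('wrist'); save(d,'w3.png'); s=read_state(); print(s['eef_pos'],s['width'],s['force'],s['torque'])
b=grab('scene'); save(b,'s3.png')
cv2.imwrite('pics/c3.png',np.hstack([cv2.cvtColor(d['img'],4)[130:384,100:420],cv2.resize(cv2.cvtColor(b['img'],4)[90:190,140:290],(381,254))]))
E
```

```text
[ 425.98526473 -321.54382062   80.07758594] 23.085260153415653 [ 0.32739229  0.10950661 -3.10464493] [-0.02591424  0.09450992 -0.02624814]
```

View pics/c3.png

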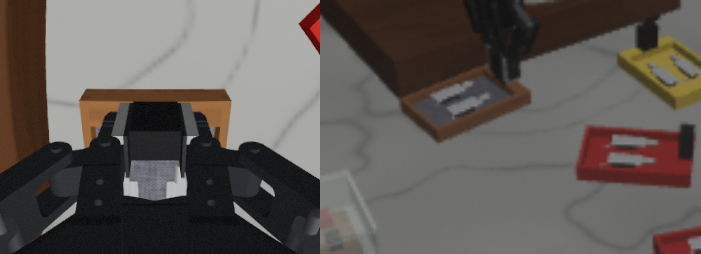

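The tray is held by its tab and looks roughly level in the scene view. I'll check its pitch numerically from the scene depth.

```bash
cat >> h.py <<'E'
def pitch(b, t, yaw):  # tray tilt from the scene depth; t=tab xy, yaw deg
    Q=pts(b); im=b['img'].astype(int); c,s=np.cos(np.radians(yaw)),np.sin(np.radians(yaw))
    X=(Q[...,0]-t[0])*c+(Q[...,1]-t[1])*s; Y=-(Q[...,0]-t[0])*s+(Q[...,1]-t[1])*c
    m=(X>12)&(X<124)&(abs(Y)<46)&(Q[...,2]>15)&(Q[...,2]<75)
    A=np.c_[X[m],Y[m],np.ones(m.sum())]; z=Q[...,2][m]
    for _ in range(4):
        k=np.linalg.lstsq(A,z,rcond=None)[0]; r=abs(A@k-z); g=r<max(4,2*np.median(r)); A,z=A[g],z[g]
    return len(z),k
E
python3 - <<'E'
from h import *
b=load('scene'); print(pitch(b,(426,-321.5),5.4))
E
```

```text
(699, array([ 6.47911218e-03, -8.24835761e-03,  4.52293925e+01]))
```

```bash
python3 - <<'E'
from h import *
a=load('top'); P=pts(a); im=a['img'].astype(int); s=im.sum(2)
f=192/np.tan(np.radians(float(a['fovy']))/2); M=a['cam_to_world']
def cast(u,v,z):
    D=np.stack([(u-a['cx'])/f,-(v-a['cy'])/f,-np.ones(len(u))],-1)@M[:3,:3].T; return (M[:3,3]+D*((z-M[2,3])/D[:,2])[:,None])[:,:2]
def line(p):
    vx,vy,x,y=cv2.fitLine(p.astype(np.float32),cv2.DIST_HUBER,0,.01,.01).ravel(); return np.degrees(np.arctan2(vy,vx)),(x,y)
# white track: brightness peak per column, subpixel
g=s.astype(float); U=np.arange(245,287); V=[]
for u in U:
    v0=int(148+(u-243)*(157.-148)/(288-243)); 
    seg=g[v0-6:v0+7,u]; d=np.diff(seg); V.append(v0-6+.5+np.argmin(d))
    if u%8==0: print(u,v0,seg.astype(int))
# roof edges from height image, subpixel threshold at mid height
Z=cv2.medianBlur(P[...,2].astype(np.float32),3)
m=(abs(Z-46)<5).astype(np.uint8); k=np.zeros_like(m); k[90:170,235:305]=m[90:170,235:305]
cs,_=cv2.findContours(k,cv2.RETR_EXTERNAL,cv2.CHAIN_APPROX_NONE); c=max(cs,key=len)[:,0].astype(float)
p=cast(c[:,0],c[:,1],46); (cx,cy),_,_=cv2.minAreaRect(p.astype(np.float32))
th=np.radians(-10.8); q=(p-[cx,cy])@np.array([[np.cos(th),-np.sin(th)],[np.sin(th),np.cos(th)]])
for n,w in [('L',(q[:,1]>68)&(abs(q[:,0])<45)),('R',(q[:,1]<-68)&(abs(q[:,0])<45)),('B',(q[:,0]>50)&(abs(q[:,1])<60)),('F',(q[:,0]<-50)&(abs(q[:,1])<60))]:
    print(n,w.sum(),line(p[w]),q[w].mean(0))
# fin: greyish high pixels
b=load('scene'); Q=pts(b); o=np.array([710.6,-11.1]); c,s_=np.cos(th),np.sin(th)
for nm,W in (('top',P),('scene',Q)):
    X=(W[...,0]-o[0])*c+(W[...,1]-o[1])*s_; Y=-(W[...,0]-o[0])*s_+(W[...,1]-o[1])*c
    h=(abs(X+71)<14)&(Y>60)&(Y<240)
    for lo,hi in ((62,95),(40,60)):
        t=h&(W[...,2]>lo)&(W[...,2]<hi)
        if t.sum(): print(nm,lo,t.sum(),np.percentile(X[t],[5,50,95]).round(1),np.percentile(Y[t],[2,50,98]).round(1))
E
```

```text
248 149 [132 128 156 249 386 436 422 314 298 386 425 440 432]
256 150 [115 140 136 193 323 417 439 376 305 364 416 435 430]
264 152 [116 116 141 264 398 445 423 317 297 379 429 435 428]
272 153 [100 135 127 184 326 427 438 366 306 352 415 415 413]
280 155 [115 125 139 261 381 448 421 318 291 371 419 417 431]
L 29 (np.float32(-10.174688), (np.float32(749.4549), np.float32(60.700134))) [-1.48941637 74.24878208]
R 28 (np.float32(-10.933255), (np.float32(721.8473), np.float32(-85.35932))) [-5.42174957e-02 -7.43515409e+01]
B 39 (np.float32(79.250336), (np.float32(791.03485), np.float32(-21.16199))) [55.41924502  1.11896537]
F 39 (np.float32(79.469795), (np.float32(682.83075), np.float32(-3.4089882))) [-54.15518207  -0.6905022 ]
top 62 57 [-72.6 -69.1 -63.5] [119.5 134.  170.2]
top 40 108 [-72.  -69.6 -64.2] [ 72.5 140.  196.2]
scene 62 117 [-71.3 -65.4 -61.9] [118.6 139.3 148.7]
scene 40 189 [-70.1 -64.9 -62.9] [ 73.2 158.3 195.7]
```

Request:
jog_arm([
  [[0, 0, 0], [-10, 10, 0], 1],
  [[0, 0, 0], [-15, 20, 0], 1],
  [[0, 0, 0], [-15, 30, 5], 1],
  [[0, 0, 0], [-10, 35, 7], 1],
  [[0, 0, 0], [0, 35, 7], 1],
  [[2, 0, 0], [0, 35, 7], 1],
  [[3, 0, 0], [0, 35, 5], 1],
  [[3, 0, 0], [0, 30, 4], 1],
])

```text
clock: 6.92
eef_pos: [443.3, -87.5, 130.8]
tool_rot: [1.604, 1.57, 1.557]
force: [0.8, 0.4, -3.6]
width: 23.0
```

Request:
jog_arm([
  [[2, 0, 0], [0, 28, 8], 1],
  [[2, 0, 0], [0, 25, 10], 1],
  [[2, 0, 0], [0, 20, 10], 1],
  [[1.9, 0, 0], [0, 16, 8], 1],
  [[0, 0, 0], [0, 12, 6], 1],
  [[0, 0, 0], [0, 7, 4], 1],
  [[0, 0, 0], [0, 0, 0], 1],
  [[0, 0, 0], [0, 0, 0], 1],
])

```text
clock: 7.92
eef_pos: [500.2, 11.3, 130.3]
tool_rot: [-2.568, 1.57, -2.754]
force: [-0.7, 0.2, -2.5]
width: 22.5
```

```bash
cat >> h.py <<'E'
O=np.array([711.2,-11.3]); CY=-10.6
def cab(s=None):
    s=s or read_state(); t=np.radians(CY); c,n=np.cos(t),np.sin(t); R=np.array([[c,n],[-n,c]])
    from scipy.spatial.transform import Rotation as Ro
    T=Ro.from_euler('xyz',s['tool_rot']).as_matrix(); z=T[:,2]
    print('tab cab',(R@(np.array(s['eef_pos'][:2])-O)).round(1),'z',round(s['eef_pos'][2],1),'toolyaw',np.degrees(np.arctan2(z[1],z[0])).round(2),'xdown',T[:,0].round(3),'F cab',(R@s['force'][:2]).round(1),round(s['force'][2],1),'T cab',(R@s['torque'][:2]).round(2),s['torque'][2].round(2),'w',round(s['width'],1),'t',s['clock'])
E
python3 - <<'E'
from h import *
cab(); b=grab('scene'); s=read_state(); print(pitch(b,s['eef_pos'][:2],CY)); d=grab('wrist')
# tray yaw in hand from wrist, tail edge
save(d,'w4.png'); save(b,'s4.png')
E
```

```text
tab cab [-211.5  -16.6] z 130.3 toolyaw -10.65 xdown [-0.001 -0.    -1.   ] F cab [-0.7  0.1] -2.5 T cab [-0.   0.1] -0.03 w 22.5 t 7.925
(0, array([0., 0., 0.]))
  return _methods._mean(a, axis=axis, dtype=dtype,
  ret = ret.dtype.type(ret / rcount)
```

View pics/w4.png

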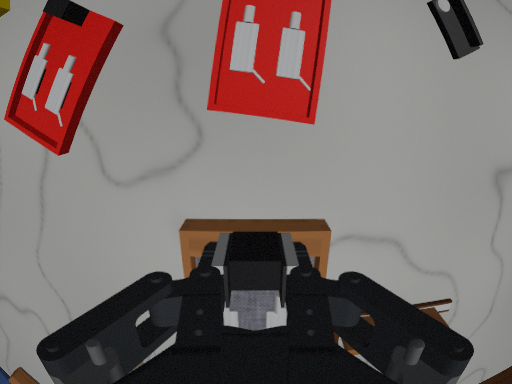

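The wrist view shows the tray square in the jaws: the tail edge is level at row 221, columns 183–329, and the tab is centred at column 255. Next I'll line up and lower.

Request:
jog_arm([
  [[0, 0, 0], [5, 4, 0], 1],
  [[0, 0, 0], [12, 5, 0], 1],
  [[0, 0, 0], [15, 5, 0], 1],
  [[0, 0, 0], [15, 2.6, 0], 1],
  [[0, 0, 0], [14, 0, 0], 1],
  [[0, 0, 0], [9, 0, 0], 1],
  [[0, 0, 0], [4, 0, 0], 1],
  [[0, 0, 0], [0, 0, 0], 1],
])

```text
clock: 9.02
eef_pos: [503.9, 28.2, 56.2]
tool_rot: [-2.453, 1.571, -2.639]
force: [0.5, 1.2, -2.7]
width: 22.6
```

```bash
python3 - <<'E'
from h import *
cab(); b=grab('scene'); Q=pts(b); t=np.radians(CY); c,n=np.cos(t),np.sin(t)
X=(Q[...,0]-O[0])*c+(Q[...,1]-O[1])*n; Y=-(Q[...,0]-O[0])*n+(Q[...,1]-O[1])*c; Z=Q[...,2]
im=b['img'].astype(int)
m=(X>-230)&(X<-82)&(abs(Y)<60)&(Z>3)&(im[...,0]-im[...,2]>20)
print(m.sum(),[ (int(x),Z[m&(abs(X-x)<10)].max().round(1),np.percentile(Y[m&(abs(X-x)<10)],[1,99]).round(1)) for x in (-190,-170,-150,-130,-110,-92) if (m&(abs(X-x)<10)).any()])
print(X[m].max())
v=cv2.cvtColor(b['img'],4)[120:310,60:310]; cv2.imwrite('pics/s5.png',cv2.resize(v,None,fx=3,fy=3,interpolation=cv2.INTER_CUBIC))
E
```

```text
tab cab [-211.     0.7] z 56.2 toolyaw -10.62 xdown [-0. -0. -1.] F cab [0.3 1.3] -2.7 T cab [-0.01  0.15] 0.01 w 22.6 t 9.025
628 [(-190, np.float64(29.3), array([-43.3,  42.9])), (-170, np.float64(420.9), array([-43.8,  42.7])), (-150, np.float64(29.6), array([-42.1,  43.4])), (-130, np.float64(29.4), array([-42.5,  43.1])), (-110, np.float64(29.3), array([-43.,  43.])), (-92, np.float64(30.3), array([-42.2,  43.5]))]
-88.13355881587837
```

View pics/s5.png

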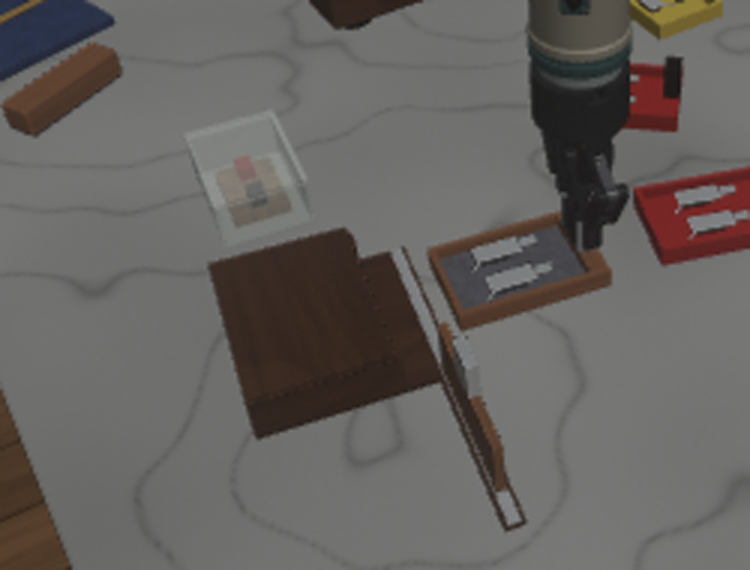

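The scene view shows the tray level and lined up with the mouth, ahead of the track, with the door clear to its left. I'll advance to just short of the flare.

Request:
jog_arm([
  [[0, 0, 0], [0, 0, 6], 1],
  [[0, 0, 0], [0, 0, 12], 1],
  [[0, 0, 0], [0, 0, 14], 1],
  [[0, 0, 0], [0, 0, 13], 1],
  [[0, 0, 0], [0, 0, 10], 1],
  [[0, 0, 0], [0, 0, 6], 1],
  [[0, 0, 0], [0, 0, 0], 1],
  [[0, 0, 0], [0, 0, 0], 1],
])

```text
clock: 10.07
eef_pos: [563.2, 17.3, 56.2]
tool_rot: [-3.072, 1.57, 3.026]
force: [1.1, 0.5, -2.6]
width: 23.2
```

```bash
python3 -c "
from h import *
cab()"
```

```text
tab cab [-150.8    0.9] z 56.2 toolyaw -10.58 xdown [-0.001  0.    -1.   ] F cab [1.  0.7] -2.6 T cab [-0.    0.12] 0.02 w 23.2 t 10.075
```

Request:
jog_arm([
  [[0, 0, 0], [0, 0, 3], 1],
  [[0, 0, 0], [0, 0, 3], 1],
  [[0, 0, 0], [0, 0, 3], 1],
  [[0, 0, 0], [0, 0, 2], 1],
  [[0, 0, 0], [0, 0, 0], 1],
])

```text
clock: 10.7
eef_pos: [574.8, 15.1, 56.3]
tool_rot: [0.264, 1.571, 0.079]
force: [0.1, 0.5, -2.6]
width: 22.8
```

Request:
jog_arm([
  [[0, 0, 0], [0, 0, 1.5], 1],
  [[0, 0, 0], [0, 0, 1.5], 1],
  [[0, 0, 0], [0, 0, 0], 1],
])

```text
clock: 11.08
eef_pos: [577.8, 14.6, 56.3]
tool_rot: [0.218, 1.571, 0.033]
force: [0.3, 0.6, -2.9]
width: 22.3
```

Request:
jog_arm([
  [[0, 0, 0], [0, 0, 1], 1],
  [[0, 0, 0], [0, 0, 1], 1],
  [[0, 0, 0], [0, 0, 0], 1],
])

```text
clock: 11.45
eef_pos: [579.7, 14.2, 56.3]
tool_rot: [0.213, 1.571, 0.028]
force: [-0.5, -0.3, -2.2]
width: 22.7
```

Request:
jog_arm([
  [[0, 0, 0], [0, 0, 1], 1],
  [[0, 0, 0], [0, 0, 1], 1],
  [[0, 0, 0], [0, 0, 0], 1],
])

```text
clock: 11.82
eef_pos: [581.7, 13.8, 56.3]
tool_rot: [-0.017, 1.571, -0.203]
force: [-0.2, 0.4, -2.7]
width: 23.1
```

Request:
jog_arm([
  [[0, 0, 0], [0, 0, 1], 1],
  [[0, 0, 0], [0, 0, 1], 1],
  [[0, 0, 0], [0, 0, 0], 1],
])

```text
clock: 12.2
eef_pos: [583.6, 13.5, 56.3]
tool_rot: [1.156, 1.571, 0.972]
force: [0.6, 0.5, -2.6]
width: 22.8
```

Request:
jog_arm([
  [[0, 0, 0], [0, 0, 1], 1],
  [[0, 0, 0], [0, 0, 1], 1],
  [[0, 0, 0], [0, 0, 0], 1],
])

```text
clock: 12.58
eef_pos: [584.6, 13.6, 56.1]
tool_rot: [3.059, 1.569, 2.874]
force: [-2.6, 1.1, -1.9]
width: 22.8
```

```bash
python3 -c "
from h import *
cab()"
```

```text
tab cab [-129.     1.2] z 56.1 toolyaw -10.58 xdown [-0.002  0.001 -1.   ] F cab [-2.7  0.6] -1.9 T cab [0.22 0.75] -0.0 w 22.8 t 12.575
```

Light contact: about -2.7 N along x, with moments that point to the right-hand flare pushing the nose left. I'll shift left a little and go on.

Request:
jog_arm([
  [[0, 0, 0], [0, 1, -1], 1],
  [[0, 0, 0], [0, 1, 1], 1],
  [[0, 0, 0], [0, 0, 1], 1],
  [[0, 0, 0], [0, 0, 1], 1],
  [[0, 0, 0], [0, 0, 0], 1],
])

```text
clock: 13.2
eef_pos: [588.7, 14.8, 56.4]
tool_rot: [0.227, 1.569, 0.043]
force: [-0.1, 0.9, -2.3]
width: 22.6
```

```bash
python3 -c "
from h import *
cab()"
```

```text
tab cab [-125.3    3.2] z 56.4 toolyaw -10.57 xdown [ 0.002  0.    -1.   ] F cab [-0.3  0.9] -2.3 T cab [0.25 0.31] 0.13 w 22.6 t 13.2
```

Request:
jog_arm([
  [[0, 0, 0], [0, 0.7, 1], 1],
  [[0, 0, 0], [0, 0, 2], 1],
  [[0, 0, 0], [0, 0, 2], 1],
  [[0, 0, 0], [0, 0, 2], 1],
  [[0, 0, 0], [0, 0, 0], 1],
])

```text
clock: 13.82
eef_pos: [595.1, 13.9, 56.3]
tool_rot: [-0.239, 1.57, -0.424]
force: [0.1, -0.4, -3.9]
width: 22.9
```

```bash
python3 -c "
from h import *
cab()"
```

```text
tab cab [-118.7    3.4] z 56.3 toolyaw -10.61 xdown [ 0. -0. -1.] F cab [ 0.2 -0.4] -3.9 T cab [-0.    0.22] 0.02 w 22.9 t 13.825
```

Request:
jog_arm([
  [[0, 0, 0], [0, 0, 3], 1],
  [[0, 0, 0], [0, 0, 3], 1],
  [[0, 0, 0], [0, 0, 3], 1],
  [[0, 0, 0], [0, 0, 3], 1],
  [[0, 0, 0], [0, 0, 0], 1],
])

```text
clock: 14.45
eef_pos: [606.9, 11.8, 56.3]
tool_rot: [0.08, 1.57, -0.105]
force: [0.6, -1.3, -2.7]
width: 23.0
```

```bash
python3 -c "
from h import *
cab()"
```

```text
tab cab [-106.7    3.6] z 56.3 toolyaw -10.6 xdown [ 0. -0. -1.] F cab [ 0.8 -1.1] -2.7 T cab [-0.01  0.12] -0.04 w 23.0 t 14.45
```

Request:
jog_arm([
  [[0, 0, 0], [0, 0, 3], 1],
  [[0, 0, 0], [0, 0, 3], 1],
  [[0, 0, 0], [0, 0, 3], 1],
  [[0, 0, 0], [0, 0, 3], 1],
  [[0, 0, 0], [0, 0, 3], 1],
  [[0, 0, 0], [0, 0, 0], 1],
])

```text
clock: 15.2
eef_pos: [621.7, 9.1, 56.3]
tool_rot: [0.039, 1.57, -0.146]
force: [-0.3, -0.1, -3.2]
width: 23.4
```

```bash
python3 -c "
from h import *
cab()"
```

```text
tab cab [-91.8   3.5] z 56.3 toolyaw -10.6 xdown [ 0. -0. -1.] F cab [-0.3 -0.2] -3.2 T cab [-0.06  0.11] 0.03 w 23.4 t 15.2
```

Request:
jog_arm([
  [[0, 0, 0], [0, 0, 3], 1],
  [[0, 0, 0], [0, 0, 4], 1],
  [[0, 0, 0], [0, 0, 4], 1],
  [[0, 0, 0], [0, 0, 4], 1],
  [[0, 0, 0], [0, 0, 4], 1],
  [[0, 0, 0], [0, 0, 0], 1],
])

```text
clock: 15.95
eef_pos: [640.4, 5.5, 56.3]
tool_rot: [-0.02, 1.57, -0.205]
force: [-0.0, -0.2, -3.0]
width: 22.9
```

```bash
python3 -c "
from h import *
cab()"
```

```text
tab cab [-72.7   3.5] z 56.3 toolyaw -10.61 xdown [ 0. -0. -1.] F cab [ 0.  -0.2] -3.0 T cab [0.04 0.2 ] -0.01 w 22.9 t 15.95
```

Request:
jog_arm([
  [[0, 0, 0], [1, 0, 3], 1],
  [[0, 0, 0], [1, 0, 3], 1],
  [[0, 0, 0], [0, 0, 3], 1],
  [[0, 0, 0], [0, 0, 3], 1],
  [[0, 0, 0], [0, 0, 2], 1],
  [[0, 0, 0], [0, 0, 0], 1],
])

```text
clock: 16.7
eef_pos: [654.0, 3.1, 54.3]
tool_rot: [0.159, 1.571, -0.026]
force: [0.2, -0.4, -3.1]
width: 23.1
```

```bash
python3 -c "
from h import *
cab()"
```

```text
tab cab [-58.9   3.6] z 54.3 toolyaw -10.6 xdown [ 0. -0. -1.] F cab [ 0.2 -0.3] -3.1 T cab [0.01 0.18] 0.0 w 23.1 t 16.7
```

Next I'll set it on the floor, about 1.5 mm down, and creep up to the stop.

Request:
jog_arm([
  [[0, 0, 0], [0.7, 0, 0], 1],
  [[0, 0, 0], [0.6, 0, 1], 1],
  [[0, 0, 0], [0, 0, 1], 1],
  [[0, 0, 0], [0, 0, 1], 1],
  [[0, 0, 0], [0, 0, 1], 1],
  [[0, 0, 0], [0, 0, 0], 1],
])

```text
clock: 17.45
eef_pos: [658.0, 2.3, 53.1]
tool_rot: [0.25, 1.57, 0.065]
force: [-1.4, 1.2, -1.6]
width: 23.2
```

```bash
python3 -c "
from h import *
cab()"
```

```text
tab cab [-54.8   3.6] z 53.1 toolyaw -10.6 xdown [ 0.  0. -1.] F cab [-1.5  0.9] -1.6 T cab [-0.04  0.1 ] 0.03 w 23.2 t 17.45
```

Request:
jog_arm([
  [[0, 0, 0], [0, 0, 1], 1],
  [[0, 0, 0], [0, 0, 1], 1],
  [[0, 0, 0], [0, 0, 1], 1],
  [[0, 0, 0], [0, 0, 0], 1],
])

```text
clock: 17.95
eef_pos: [660.8, 1.8, 53.1]
tool_rot: [0.34, 1.571, 0.155]
force: [-2.0, 1.2, -0.3]
width: 23.1
```

```bash
python3 -c "
from h import *
cab()"
```

```text
tab cab [-51.9   3.6] z 53.1 toolyaw -10.6 xdown [ 0.  0. -1.] F cab [-2.2  0.8] -0.3 T cab [-0.05  0.23] -0.02 w 23.1 t 17.95
```

Request:
jog_arm([
  [[0, 0, 0], [0, 0, 1], 1],
  [[0, 0, 0], [0, 0, 1], 1],
  [[0, 0, 0], [0, 0, 0], 1],
])

```text
clock: 18.32
eef_pos: [662.3, 1.5, 53.0]
tool_rot: [-3.139, 1.57, 2.959]
force: [-3.5, 0.5, 2.1]
width: 23.0
```

```bash
python3 -c "
from h import *
cab()"
```

```text
tab cab [-50.4   3.6] z 53.0 toolyaw -10.6 xdown [-0.001  0.    -1.   ] F cab [-3.5 -0.2] 2.1 T cab [-0.04  0.63] -0.02 w 23.0 t 18.325
```

Request:
jog_arm([
  [[0, 0, 0], [0, 0, 1.5], 1],
  [[0, 0, 0], [0, 0, 1.5], 1],
  [[0, 0, 0], [0, 0, 0], 1],
])

```text
clock: 18.7
eef_pos: [662.4, 1.5, 53.1]
tool_rot: [-3.102, 1.564, 2.997]
force: [-10.3, 0.7, 9.6]
width: 22.8
```

```bash
python3 -c "
from h import *
cab()"
```

```text
tab cab [-50.3   3.6] z 53.1 toolyaw -10.59 xdown [-0.007  0.001 -1.   ] F cab [-10.3  -1.2] 9.6 T cab [-0.13  1.8 ] -0.06 w 22.8 t 18.7
```

Home against the stop: x didn't move on the last 3 mm command and the force rose to 10 N. I'll relax, open the jaws and lift.

Request:
jog_arm([
  [[0, 0, 0], [0, 0, -1], 1],
  [[0, 0, 0], [0, 0, 0], 0],
  [[0, 0, 0], [0, 0, 0], 0],
  [[0, 0, 0], [0, 0, 0], 0],
  [[0, 0, 0], [-4, 0, 0], 0],
  [[0, 0, 0], [-10, 0, 0], 0],
  [[0, 0, 0], [-20, 0, 0], 0],
  [[0, 0, 0], [-30, 0, 0], 0],
])

```text
clock: 19.7
eef_pos: [664.4, 1.1, 118.3]
tool_rot: [-2.915, 1.57, -3.1]
force: [0.1, -0.1, -0.4]
width: 42.6
```

Request:
jog_arm([
  [[0, 0, 0], [-40, 0, 0], 0],
  [[0, 0, 0], [-40, 0, -15], 0],
  [[0, 0, 0], [-10, 0, -15], 0],
  [[0, 0, 0], [0, 0, 0], 0],
])

```text
clock: 20.2
eef_pos: [634.6, 7.0, 208.5]
tool_rot: [0.529, 1.569, 0.345]
force: [0.0, -0.5, 0.1]
width: 42.8
```

```bash
python3 - <<'E'
from h import *
cab(); b=grab('scene'); Q=pts(b); t=np.radians(CY); c,n=np.cos(t),np.sin(t)
X=(Q[...,0]-O[0])*c+(Q[...,1]-O[1])*n; Y=-(Q[...,0]-O[0])*n+(Q[...,1]-O[1])*c; Z=Q[...,2]
m=(X>-80)&(X<-36)&(abs(Y)<30)&(Z>35)&(Z<64); print('tab',m.sum(),np.percentile(X[m],[2,50,98]),np.percentile(Y[m],[2,50,98]),Z[m].max())
m=(X>-85)&(X<-55)&(Y>60)&(Y<250)&(Z>65)&(Z<95); print('fin',m.sum(),np.percentile(X[m],[2,50,98]),np.percentile(Y[m],[2,50,98]))
v=cv2.cvtColor(b['img'],4)[170:310,120:310]; cv2.imwrite('pics/s6.png',cv2.resize(v,None,fx=4,fy=4,interpolation=cv2.INTER_CUBIC))
E
```

```text
tab cab [-78.7   3.9] z 208.5 toolyaw -10.57 xdown [ 0.001  0.    -1.   ] F cab [ 0.1 -0.5] 0.1 T cab [-0.02 -0.02] 0.02 w 42.8 t 20.2
tab 104 [-57.32036399 -49.03839411 -41.74468165] [-9.24878123 11.53964094 16.11144866] 59.251598951648475
fin 108 [-71.91117321 -65.8982372  -61.87174839] [119.64657828 139.42163241 148.39289518]
```

View pics/s6.png

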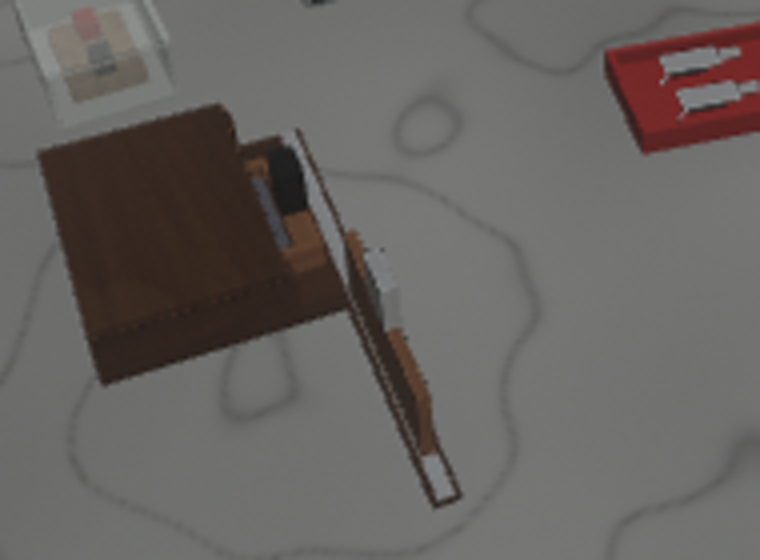

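The scene view shows the tray home: the black tab stands at about (290,180) just behind the track. The door is still open, with its fin at (380,285), which is y ≈ 134 mm. Next I'll close the fingers and go to the fin's left side.

Request:
jog_arm([
  [[0, 0, 0], [0, 20, 2], 1],
  [[0, 0, 0], [0, 40, 3], 1],
  [[0, 0, 0], [0, 50, 3], 1],
  [[0, 0, 0], [0, 45, 2], 1],
  [[0, 0, 0], [0, 25, 0], 1],
  [[0, 0, 0], [0, 0, 0], 1],
  [[0, 0, 0], [0, 0, 0], 1],
])

```text
clock: 21.12
eef_pos: [678.0, 178.9, 206.6]
tool_rot: [-1.689, 1.568, -1.876]
force: [-0.6, -1.2, 0.3]
width: -0.1
```

```bash
python3 -c "
from h import *
cab()"
```

```text
tab cab [-67.6 180.8] z 206.6 toolyaw -10.73 xdown [-0.001 -0.003 -1.   ] F cab [-0.4 -1.3] 0.3 T cab [-0.08  0.  ] 0.02 w -0.1 t 21.125
```

Request:
jog_arm([
  [[0, 0, 0], [20, 0, -1], 1],
  [[0, 0, 0], [32, 0, 0], 1],
  [[0, 0, 0], [32, 0, 0], 1],
  [[0, 0, 0], [22, 0, 0], 1],
  [[0, 0, 0], [10, 0, 0], 1],
  [[0, 0, 0], [0, -5, 0], 1],
  [[0, 0, 0], [0, -5, 0], 1],
  [[0, 0, 0], [0, 0, 0], 1],
])

```text
clock: 22.12
eef_pos: [675.9, 170.9, 92.2]
tool_rot: [0.055, 1.569, -0.131]
force: [0.2, -0.2, 0.3]
width: -0.2
```

```bash
python3 -c "
from h import *
cab()"
```

```text
tab cab [-68.2 172.6] z 92.2 toolyaw -10.67 xdown [ 0.002 -0.    -1.   ] F cab [ 0.3 -0.1] 0.3 T cab [0.02 0.08] -0.04 w -0.2 t 22.125
```

Request:
jog_arm([
  [[0, 0, 0], [0, -5, 0], 1],
  [[0, 0, 0], [0, -5, 0], 1],
  [[0, 0, 0], [0, -5, 0], 1],
  [[0, 0, 0], [0, -7, 0], 1],
  [[0, 0, 0], [0, -7, 0], 1],
  [[0, 0, 0], [0, -7, 0], 1],
  [[0, 0, 0], [0, -7, 0], 1],
  [[0, 0, 0], [0, -5, 0], 1],
])

```text
clock: 23.12
eef_pos: [666.2, 124.2, 91.0]
tool_rot: [-2.467, 1.57, -2.652]
force: [-0.4, 2.1, 1.2]
width: -0.0
```

```bash
python3 -c "
from h import *
cab(); save(grab('scene'),'s7.png')
a=load('scene'); v=cv2.cvtColor(a['img'],4)[140:310,120:310]; cv2.imwrite('pics/s7.png',cv2.resize(v,None,fx=3,fy=3))"
```

```text
tab cab [-69.1 124.9] z 91.0 toolyaw -10.62 xdown [-0. -0. -1.] F cab [-0.7  2. ] 1.2 T cab [0.25 0.1 ] 0.02 w -0.0 t 23.125
```

View pics/s7.png

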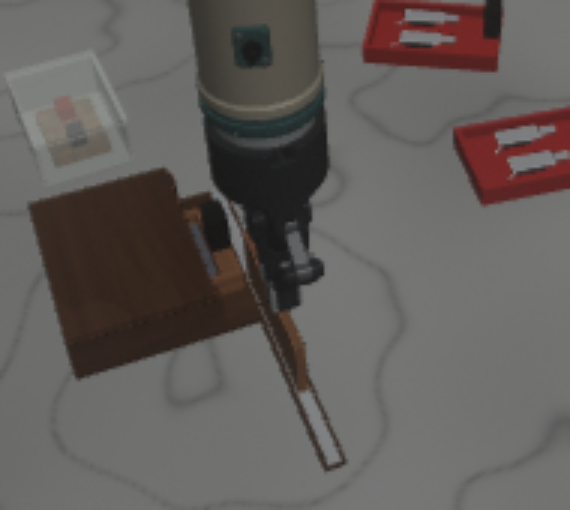

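The scene view shows the door moving with the fingers (2 N). Its trailing edge is now at about (303,385) and the tab is clear behind it. I'll keep pushing.

Request:
jog_arm([
  [[0, 0, 0], [0, -7, 0], 1],
  [[0, 0, 0], [0, -8, 0], 1],
  [[0, 0, 0], [0, -8, 0], 1],
  [[0, 0, 0], [0, -8, 0], 1],
  [[0, 0, 0], [0, -8, 0], 1],
  [[0, 0, 0], [0, -8, 0], 1],
  [[0, 0, 0], [0, -6, 0], 1],
  [[0, 0, 0], [0, -4, 0], 1],
])

```text
clock: 24.18
eef_pos: [655.6, 68.4, 90.9]
tool_rot: [-2.954, 1.57, -3.139]
force: [0.0, 2.4, 0.7]
width: 0.4
```

```bash
python3 -c "
from h import *
cab()"
```

```text
tab cab [-69.3  68.1] z 90.9 toolyaw -10.61 xdown [-0.001 -0.    -1.   ] F cab [-0.4  2.4] 0.7 T cab [0.3  0.21] -0.03 w 0.4 t 24.175
```

Request:
jog_arm([
  [[0, 0, 0], [0, -6, 0], 1],
  [[0, 0, 0], [0, -7, 0], 1],
  [[0, 0, 0], [0, -7, 0], 1],
  [[0, 0, 0], [0, -6, 0], 1],
  [[0, 0, 0], [0, -4, 0], 1],
  [[0, 0, 0], [0, -2, 0], 1],
  [[0, 0, 0], [0, 0, 0], 1],
])

```text
clock: 25.05
eef_pos: [650.3, 36.9, 91.0]
tool_rot: [-0.577, 1.57, -0.762]
force: [0.6, -0.6, -0.3]
width: -0.2
```

```bash
python3 -c "
from h import *
cab()"
```

```text
tab cab [-68.7  36.1] z 91.0 toolyaw -10.6 xdown [ 0.001 -0.001 -1.   ] F cab [ 0.7 -0.4] -0.3 T cab [0.01 0.02] 0.01 w -0.2 t 25.05
```

Request:
jog_arm([
  [[0, 0, 0], [0, -2, 0], 1],
  [[0, 0, 0], [0, -2, 0], 1],
  [[0, 0, 0], [0, -2, 0], 1],
  [[0, 0, 0], [0, -2, 0], 1],
])

```text
clock: 25.55
eef_pos: [649.4, 31.8, 91.1]
tool_rot: [1.18, 1.567, 0.996]
force: [3.1, 6.6, -1.3]
width: -0.0
```

```bash
python3 -c "
from h import *
cab()"
```

```text
tab cab [-68.7  31. ] z 91.1 toolyaw -10.54 xdown [ 0.002  0.003 -1.   ] F cab [1.9 7. ] -1.3 T cab [ 1.56 -0.23] -0.03 w -0.0 t 25.55
```

Request:
jog_arm([
  [[0, 0, 0], [0, -1.5, 0], 1],
  [[0, 0, 0], [0, -1.5, 0], 1],
  [[0, 0, 0], [0, 0, 0], 1],
])

```text
clock: 25.92
eef_pos: [649.3, 31.7, 91.2]
tool_rot: [1.299, 1.564, 1.117]
force: [2.7, 9.1, -2.5]
width: -0.0
```

```bash
python3 -c "
from h import *
cab()"
```

```text
tab cab [-68.7  30.9] z 91.2 toolyaw -10.43 xdown [ 0.003  0.006 -1.   ] F cab [1.  9.5] -2.5 T cab [ 2.06 -0.28] 0.03 w -0.0 t 25.925
```

The door is hard against its stop: no motion at 9.5 N. I'll back off to +y, lift clear and look.

Request:
jog_arm([
  [[0, 0, 0], [0, 3, 0], 1],
  [[0, 0, 0], [0, 6, 0], 1],
  [[0, 0, 0], [0, 10, 0], 1],
  [[0, 0, 0], [-20, 10, 0], 1],
  [[0, 0, 0], [-35, 0, -20], 1],
  [[0, 0, 0], [-40, 0, -40], 1],
  [[0, 0, 0], [-40, 0, -40], 1],
  [[0, 0, 0], [-20, 0, -30], 1],
])

```text
clock: 26.92
eef_pos: [524.6, 79.2, 248.1]
tool_rot: [0.322, 1.569, 0.137]
force: [0.3, 0.5, 0.6]
width: -0.1
```

```bash
python3 - <<'E'
from h import *
cab(); b=grab('scene'); a=grab('top'); t=np.radians(CY); c,n=np.cos(t),np.sin(t)
for nm,d in (('scene',b),('top',a)):
    Q=pts(d); X=(Q[...,0]-O[0])*c+(Q[...,1]-O[1])*n; Y=-(Q[...,0]-O[0])*n+(Q[...,1]-O[1])*c; Z=Q[...,2]
    for l,m in (('fin',(X>-85)&(X<-55)&(abs(Y)<60)&(Z>65)&(Z<95)),('tab',(X>-60)&(X<-36)&(abs(Y)<30)&(Z>35)&(Z<64)),('door',(X>-85)&(X<-60)&(abs(Y)<150)&(Z>45)&(Z<60))):
        if m.sum()>3: print(nm,l,m.sum(),np.percentile(X[m],[2,50,98]).round(1),np.percentile(Y[m],[2,50,98]).round(1))
p=cv2.resize(cv2.cvtColor(b['img'],4)[130:384,90:330],(400,423)); q=cv2.resize(cv2.cvtColor(a['img'],4)[60:180,80:370],(400,166))
cv2.imwrite('pics/end.png',np.vstack([p,q]))
E
```

```text
tab cab [-200.    54.7] z 248.1 toolyaw -10.6 xdown [ 0.002  0.    -1.   ] F cab [0.2 0.5] 0.6 T cab [ 0.   -0.02] 0.01 w -0.1 t 26.925
scene fin 86 [-72.  -66.4 -62.5] [-11.4  10.1  17.3]
scene tab 106 [-57.5 -49.  -41.7] [-8.3 11.5 15.6]
scene door 121 [-71.4 -65.6 -63. ] [-57.3  26.6  64.6]
top fin 50 [-73.9 -70.6 -63.2] [-10.4   4.4  18.1]
top tab 35 [-55.5 -49.6 -41.2] [-6.2  4.6 16.5]
top door 65 [-72.9 -69.3 -63.6] [-58.2 -26.2  35.6]
```

View pics/end.png

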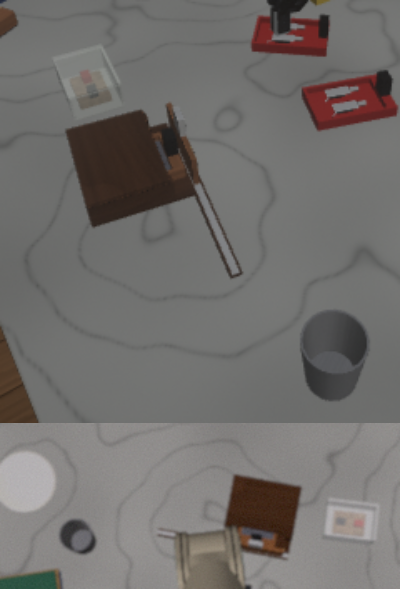

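```bash
python3 - <<'E'
from h import *
t=np.radians(CY); c,n=np.cos(t),np.sin(t)
for nm in ('scene','top'):
    Q=pts(load(nm)); X=(Q[...,0]-O[0])*c+(Q[...,1]-O[1])*n; Y=-(Q[...,0]-O[0])*n+(Q[...,1]-O[1])*c; Z=Q[...,2]
    m=(X>-20)&(X<100)&(abs(Y)<95)&(abs(Z-46)<5); print(nm,'roof x,y',np.percentile(X[m],[1,99]).round(1),np.percentile(Y[m],[1,99]).round(1))
    m=(X>-85)&(X<-55)&(Y>60)&(Y<260)&(abs(Z-6)<3); print('track end y',np.percentile(Y[m],99.5).round(1) if m.any() else None)
E
```

```text
scene roof x,y [-19.   81.3] [-72.5  77.4]
track end y 223.5
top roof x,y [-18.8  80.7] [-70.9  78. ]
track end y 259.0
```

The frame is biased about +2.5 to +3.5 mm in y (roof middle), so the fin at about +3 means the door is at 0. The gripper is clear of everything, so I'm handing in.

```bash
python3 -c "
from cell import *
print(finish_job())"
```

```text
the job is handed in; nothing more can be done
None
```

The walnut tray is fully home in the cabinet, the door is shut, and the job was handed in at about 27 s of the 58 s allowed.

- **Tray:** I picked it up by its black tab and carried it level. It touched the right-hand flare once, at about 3 N. I shifted it roughly 2.5 mm left and it then slid in freely. At the stop it did not move under a 10 N push, and I let go there.
- **Door:** I pushed it shut by its fin at 2–2.5 N, and it did not move further under 9.5 N. I then backed the gripper well clear of everything.
- **Last checks:** The pictures show the tab behind the shut door and the clear box where it was. The cup looks unmoved by eye. The gauge is outside the last picture, but the arm never worked near it.
- **Readings that disagreed:**
  - **Door:** the fin read about 3 mm off shut, but the cabinet roof read off by the same amount, so this is camera bias.
  - **Tray:** at the stop the tab read x -50.3 mm instead of -53. I put this down to camera calibration and where the jaws held the tab.

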